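# Set the gib screw of a sample slide

## Task

The sample slide on the desk has too much play, so its gib has to be set anew at mid travel. Crank the handwheel clockwise until the carriage's pointer stands at the long middle mark of the scale, let go of the wheel, then screw the knurled thumbscrew on the carriage in (clockwise) until it seats, and back it off a quarter turn. Finish with the gripper still closed on the thumbscrew, holding it at that angle so that the slack lock nut under it can be tightened; leave the carriage at the mark and do not knock over or push away the jars and the meter standing round the slide.

Things in the scene. Friction and masses are not known exactly. Their poses are not given: they have to be found in the camera images.
- slide_base: aluminium base plate of a rack-and-pinion slide, 160 x 350 mm, 18 mm high on its feet, fixed to the desk. Origin: centre of its underside; z up, y along the rail towards the handwheel end, x across, away from the robot. At the +y end a gear bridge (plate 126 x 66 mm, top at 66 mm) carries the handwheel. White scale strip along the -x edge, ticks 5 mm apart, the middle one long and thick
- mid_mark (a point): the long middle mark of the scale, 19 mm above the desk; its y axis runs along the rail towards the handwheel
- pointer (a point): tip of the carriage's pointer, just above the scale; at the mark when it has the same place along the rail as mid_mark
- carriage (a joint): carriage's place along the rail, m: 0 with the pointer at the middle mark, negative farther from the handwheel; starts 22 to 46 mm short of the mark; stops at -0.05 and 0.05. The carriage is an aluminium block, 90 mm across, 130 mm along the rail, top 66 mm above the desk, with an empty low jar nest (62 mm ring, 8 mm high) on its half away from the wheel
- handwheel: black round three-spoked handwheel, 56 mm diameter, rim 14 mm high, lying flat (axis vertical) on the gear bridge. Origin: on its axis at the rim's mid-height, 102 mm above the desk, 36 mm above the bridge plate; z up. Grip it across the rim from above, at any yaw. It turns against about 0.3 N m and stays where it is left
- wheel_turn (a joint): angle of the handwheel in rad, growing clockwise seen from above; geared to the carriage by rack and pinion: carriage (m) = 0.0105 x angle, so clockwise draws the carriage towards the wheel and the mark is reached at 0 (start -4.2 to -2.2)
- thumbscrew: round knurled brass head of the gib screw, 26 mm diameter, 18 mm high, axis vertical, slotted top, on the carriage half nearer the handwheel; travels with the carriage. Origin: the head's centre, 101 mm above the desk when seated (carriage top 66); z up. The slack nut ends 26 mm below the origin. Grip it from above at any yaw. At the mark its axis is 115 mm from the wheel's, along the rail
- screw_turn (a joint): angle of the thumbscrew in rad: 0 when it is seated (a hard stop felt as torque), growing as it is unscrewed, anticlockwise seen from above; starts unscrewed by 2.3 to 3.8. It turns against about 0.03 N m, stays where it is left, and rises 3 mm a turn; a 40 N grip turns it without slipping until it seats
- jar_spare: loose bystander: 60 ml sample jar with white ribbed cap, 53 mm diameter, 55 mm high, between the robot and the slide; origin at the centre of its underside
- jar_spare_2: loose bystander: a second such jar, with dark contents, right of the first
- survey_meter: loose bystander: yellow hand contamination meter, 163 x 66 x 67 mm, lying behind the slide; origin at the centre of its underside, x along its length

How it is judged:
On the way, in this order (a step that is already met when the one before it is completed fails the run):
1. the carriage's pointer is brought to the middle mark (within 3 mm) with the fingers on the handwheel (value of joint carriage between -0.003 and 0.003 m and contact force between the fingers and handwheel above 1 N), for 0.2 s.
2. the thumbscrew is turned in by the fingers until it seats, the carriage still at the mark (value of joint carriage between -0.003 and 0.003 m and value of joint screw_turn below 0.05 rad and contact force between the fingers and thumbscrew above 1 N), for 0.2 s.
At the end, for the whole second after the job is handed in: The thumbscrew stands a quarter turn (69 to 111 degrees) out from its seat and still, the fingers hold it with at least 3 N, the carriage's pointer is within 3 mm of the middle mark, and the handwheel is let go (value of joint carriage between -0.003 and 0.003 m and value of joint screw_turn between 1.2 and 1.94 rad and velocity of joint screw_turn between -0.1 and 0.1 rad/s and contact force between the fingers and thumbscrew above 3 N and contact force between each of the arm, the fingers and handwheel below 0.5 N); the arm keeps its last pose, push and grip.
It fails at once if a jar or the meter is pushed more than 30 mm or knocked over (distance of any of jar_spare, jar_spare_2, survey_meter from where it was at the start of the episode above 0.03 m or angle between any of jar_spare, jar_spare_2, survey_meter's own z axis and vertical above 0.5 rad).
It also fails if it takes over 64 s, if anything falls off the work surface, if the arm or the gripper's body presses on something with over 40 N, if the wrist force passes 120 N, or if a joint passes its speed limit or range.

## Robot

A 7-joint arm with a two-finger parallel gripper is mounted at the origin on a cart in front of the work surface, level with it; the furniture and walls round the work are solid. World frame = base frame: x ahead of the robot, y to its left, z up, the work surface at z = 0. Lengths are in m, angles in rad, forces in N, time in s.
With the tool pointing down it reaches from about 0.35 to 0.9 m from the base axis. Payload 7.2 kg.
Tool frame: the origin (TCP) lies on the centre line of the jaws, within the pads' length; the fingertips stand 11 mm ahead of it and the grasp point (between the pads) lies 8 mm behind it; y points along the fingers, z is the direction in which the jaws open and shut, and the axes are right-handed (so a half turn about y gives the same grasp; the last joint's range is limited). The gripper opens to 88 mm and grips with 3 to 60 N. Pads are 20 mm wide; open, the fingers measure 115 mm over their backs; the gripper's body (75 mm by 178 mm) begins 61 mm behind the grasp point.
Start: joints at [1.214, 0.411, -0.013, 1.596, 0.006, 1.134, -0.082], TCP at [0.178, -0.599, 0.234] pointing down, gripper open.
Joint ranges: [-2.95, 2.95], [-0.29, 1.99], [-1.47, 1.44], [0.14, 2.54], [-1.03, 4.17], [0.13, 1.85], [-2.86, 2.86]. Speed limits (rad/s): [2.39, 2.39, 3.01, 3.01, 3.14, 3.14, 3.14].

## Interface

Orientations are given as a unit quaternion [x, y, z, w].
In Python, from cell import state, optics, job gives the robot as it stands.
- The arm moves only by the tool play_rows, never from a script. Its argument "steps" is a list of rows, each an object with "dp": the shift along the tool's x, y, z in m, a list of three; "twist": the turn, a rotation vector about the tool's x, y, z in units of 6 degrees (1.0 is 6 degrees), a list of three; "jaw": the opening, from 0 (shut) to 1 (fully open). In form: [{"dp": [x, y, z], "twist": [wx, wy, wz], "jaw": jaw}, ...]. A call has 1 to 20 rows; each row is the pose to reach, as a shift and turn from the pose commanded when the call began, along the tool's axes at that moment; what a row does not reach only later rows make up. A row lasts 1/12 s, in which the tool goes at most 41.7 mm and 7.16 degrees, less where a joint would pass 70% of its speed; a pose out of reach is approached as far as the arm can. A call with a gripper value outside its range is refused whole. The fingers move at their own pace and stop on an object; "squeeze" is the grip in N (left out, the last holds). Time passes only in rows, so rows that repeat a pose let the fingers close. It gives the time, the measured TCP pose, the force and the opening at its end, in the units of the state.
- state(): the state, without advancing time (a new reading comes with each control period).
- optics.camera(name): name is "scene" or "top" or "wrist"; returns a dict with "pixels" (384x512x3 uint8, blue, green, red), "z_map" (384x512 float32, m along the optical axis (not along the pixel's ray), 0 where there is no reading), "camera_matrix" (3x3 intrinsics, pixels), "rvec" (rotation vector, rad) and "tvec" (3), from world to camera coordinates, as OpenCV has them. Camera axes: x right, y down, z forward; pixel columns grow to the right and rows downward; lengths in m; the calibration is good to about 2 mm. A picture is of the moment at which its call begins.
- job.sign_off(): hands the job in, once; it reports no verdict.
The state is a dict: "t": time; "joints": joint angles; "joint_velocities": joint speeds; "effort": joint torques, N m; "tool_pos": TCP position; "tcp_rot": TCP orientation; "force": force on the tool from outside, world axes, zero at the start; "moment": the same for the moment, N m; "grip_width": opening from 0.0 (shut) to 1.0 (fully open).
Only numpy, scipy, OpenCV 4.12 (cv2) and the standard library are available. Lean on these libraries where they do the work, as an engineer would, in place of code of your own. Each camera call takes 0.05 s, during which the arm holds its last target.

## Working session

There is one attempt and no reset: what is moved stays moved. The work goes in short steps, Python scripts to look and compute and a tool call to move; the robot and the scene stay as the last step left them, time stands still between calls to the robot, and variables do not carry over. Pictures are saved under pics/ and viewed, and the job is handed in when it is done.

Besides the shell and the picture viewer there is one more tool, called after ">>>" as a command line: name --argument value ..., lists and objects as JSON in quotes. play_rows: Moves the arm, as the interface text tells. Its arguments: {"type":"object","properties":{"steps":{"type":"array"},"squeeze":{"type":"number"}},"required":["steps"]}

```bash
ls; mkdir -p pics; python3 - <<'E'
from cell import state, optics, job
import cv2,numpy as np
s=state();print(s)
for n in ["scene","top","wrist"]:
    c=optics.camera(n);cv2.imwrite(f"pics/{n}0.png",c["pixels"]);np.savez(f"{n}0.npz",**c)
    R=cv2.Rodrigues(c["rvec"])[0];print(n,-R.T@np.ravel(c["tvec"]),R[2],c["camera_matrix"][0,0])
E
```

```text
pics
{'t': 0.0, 'joints': array([ 1.21378044,  0.41189386, -0.01273365,  1.59703991,  0.00560929,
        1.13427225, -0.08220485]), 'joint_velocities': array([ 0.00117984,  0.00041117,  0.00100373, -0.00055736, -0.00015754,
        0.00060925, -0.00073051]), 'effort': array([-7.79177572e-05, -5.87947404e+01,  6.42599557e-01, -2.91074878e+01,
       -5.35961206e-02,  1.81614765e-02,  1.09719535e-04]), 'tool_pos': array([ 0.17784467, -0.59866181,  0.2328144 ]), 'tcp_rot': array([-0.10189155,  0.7002892 , -0.69919935,  0.10165345]), 'force': array([0.27135299, 0.83401924, 0.38779363]), 'moment': array([-0.02257465,  0.01322943, -0.00963834]), 'grip_width': 0.9993754618222072}
scene [ 0.1052376  -0.48415334  0.62937652] [ 0.49772068  0.61984797 -0.60668164] 379.09271280321724
top [0.44915495 0.04028656 0.92819134] [ 0.08246267 -0.00446562 -0.99658415] 443.7288299967672
wrist [ 0.2551903  -0.57625724  0.38423961] [-0.28012583 -0.08210698 -0.95644548] 290.25201347522767
```

View pics/scene0.png

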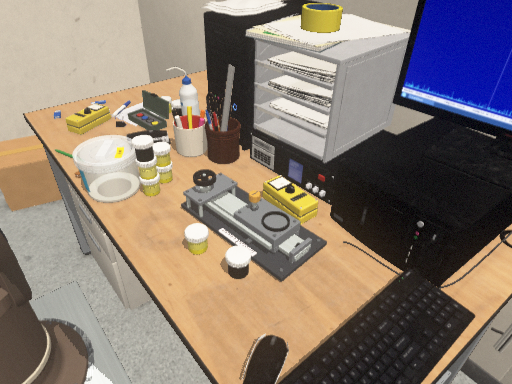

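View pics/top0.png

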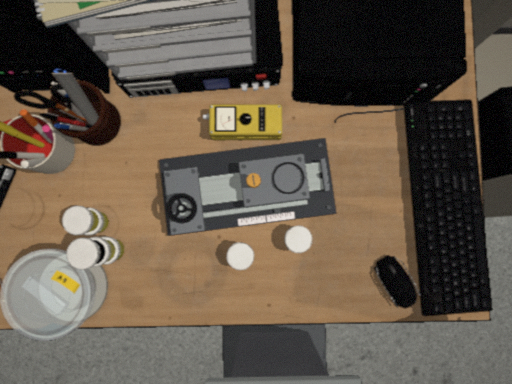

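```bash
cat > h.py <<'E'
import cv2,numpy as np
def ray(c,u,v,z):
    R=cv2.Rodrigues(c["rvec"])[0];t=np.ravel(c["tvec"])
    p=cv2.undistortPoints(np.array([[[u,v]]],float),c["camera_matrix"],None)[0,0]
    d=R.T@np.array([p[0],p[1],1]);o=-R.T@t
    return o+d*(z-o[2])/d[2]
def cloud(c):
    R=cv2.Rodrigues(c["rvec"])[0];t=np.ravel(c["tvec"]);K=c["camera_matrix"];Z=c["z_map"]
    v,u=np.mgrid[:Z.shape[0],:Z.shape[1]]
    P=np.stack([(u-K[0,2])/K[0,0]*Z,(v-K[1,2])/K[1,1]*Z,Z],-1)
    return (P-t)@R
E
python3 - <<'E'
from h import *
c=dict(np.load("top0.npz"));im=c["pixels"]
cv2.imwrite("pics/crop.png",cv2.resize(im[130:245,150:345],None,fx=4,fy=4,interpolation=cv2.INTER_CUBIC))
W=cloud(c)
for n,p in dict(wheelc=(181,208),scr=(253,180),bridge=(178,180),carr=(245,165),desk=(300,300),plate=(326,205)).items(): print(n,W[p[1],p[0]])
hsv=cv2.cvtColor(im,cv2.COLOR_BGR2HSV)
# screw: orange
m=cv2.inRange(hsv,(8,90,100),(30,255,255));m[:165]=0;m[195:]=0;m[:,:240]=0;m[:,268:]=0
v,u=np.nonzero(m);print("screw px",u.mean(),v.mean(),len(u),(u.min(),u.max(),v.min(),v.max()))
print(ray(c,u.mean(),v.mean(),.11))
# wheel from depth: height 0.09..0.115 in window
H=W[...,2];m=((H>.095)&(H<.125)).astype(np.uint8);m[:185]=0;m[235:]=0;m[:,:155]=0;m[:,205:]=0
v,u=np.nonzero(m);print(len(u));(cx,cy),r=cv2.minEnclosingCircle(np.stack([u,v],1).astype(np.float32));print(cx,cy,r,ray(c,cx,cy,.109),r*(.928-.109)/443)
m=((H>.095)&(H<.13)).astype(np.uint8);m[:165]=0;m[195:]=0;m[:,:240]=0;m[:,268:]=0
v,u=np.nonzero(m);print('screw depth',u.mean(),v.mean(),H[v,u].mean(),len(u))
E
```

```text
wheelc [0.4959951  0.185396   0.11351431]
scr [0.54564288 0.05236558 0.11230642]
bridge [0.55342531 0.19930561 0.06753417]
carr [0.58089991 0.06825099 0.06650968]
desk [ 0.30888547 -0.03868288  0.00171436]
plate [ 0.5025492  -0.09547599  0.01780653]
screw px 253.03428571428572 179.9257142857143 175 (np.int64(246), np.int64(260), np.int64(173), np.int64(187))
[0.54605325 0.05233394 0.11      ]
542
180.9904327392578 207.964111328125 15.524321556091309 [0.49632133 0.18621758 0.109     ] 0.028700720890381
screw depth 252.90361445783134 180.23493975903614 0.11043956835633213 166
```

View pics/crop.png

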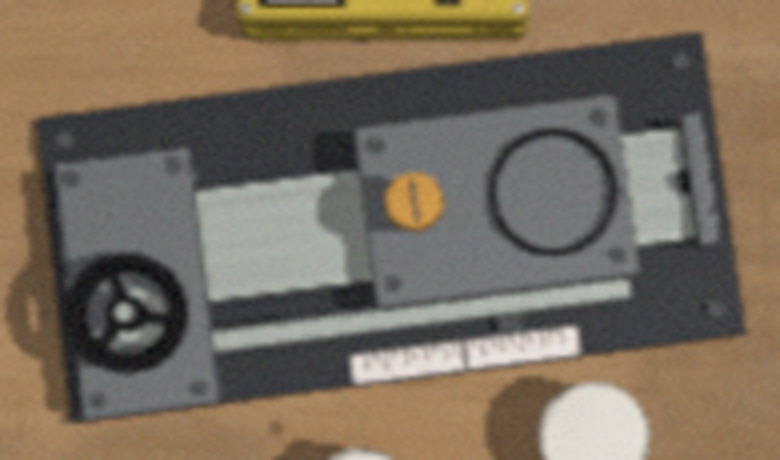

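```bash
python3 - <<'E'
from h import *
from scipy.spatial.transform import Rotation as R
c=dict(np.load("top0.npz"))
f=lambda x,y,z:ray(c,150+(x+.5)/4-.5,130+(y+.5)/4-.5,z)
a,b=f(40,122,.018),f(700,35,.018);d,e=f(76,420,.018),f(744,332,.018)
print(a,b,np.linalg.norm(a-b),d,e,np.linalg.norm(d-e),np.linalg.norm(a-d))
y=(a-b)+(d-e);y/=np.linalg.norm(y);print("rail y",y,np.degrees(np.arctan2(-y[0],y[1])))
w=np.array([.4963,.1862]);s=np.array([.5461,.0523])
print((w-s)@y[:2],'base centre',(a+b+d+e)/4)
m=f(467,356,.019);print("mark",m,(w-m[:2])@y[:2]); p=f(495,322,.021);print("pointer?",p,(p-m)@y)
print(R.from_quat([-0.10189155,0.7002892,-0.69919935,0.10165345]).as_matrix())
E
```

```text
[0.60148849 0.24640097 0.018     ] [ 0.64143411 -0.09665567  0.018     ] 0.3453744484433534 [0.44748744 0.2277893  0.018     ] [ 0.48652618 -0.11475105  0.018     ] 0.3447577630007894 0.15512162576990307
rail y [-0.11444823  0.99342921  0.        ] 6.571801077909666
0.1387196937154321 base centre [0.54423405 0.06569589 0.018     ]
mark [0.47664765 0.02762269 0.019     ] 0.15528615846391464
pointer? [0.49371273 0.0130133  0.021     ] -0.016466458064820638
[[-9.58569377e-01 -5.55051738e-04  2.84858636e-01]
 [-2.84859155e-01  1.47676852e-03 -9.58568245e-01]
 [ 1.11384705e-04 -9.99998756e-01 -1.57369665e-03]]
```

>>> play_rows --steps '[{"dp": [-0.312,0,-0.271],"twist": [0,-7,0],"jaw": 1},{"dp": [-0.312,0,-0.271],"twist": [0,-7,0],"jaw": 1},{"dp": [-0.312,0,-0.271],"twist": [0,-7,0],"jaw": 1},{"dp": [-0.312,0,-0.271],"twist": [0,-7,0],"jaw": 1},{"dp": [-0.312,0,-0.271],"twist": [0,-7,0],"jaw": 1},{"dp": [-0.312,0,-0.271],"twist": [0,-7,0],"jaw": 1},{"dp": [-0.312,0,-0.271],"twist": [0,-7,0],"jaw": 1},{"dp": [-0.312,0,-0.271],"twist": [0,-7,0],"jaw": 1},{"dp": [-0.312,0,-0.271],"twist": [0,-7,0],"jaw": 1},{"dp": [-0.312,0,-0.271],"twist": [0,-7,0],"jaw": 1},{"dp": [-0.312,0,-0.271],"twist": [0,-7,0],"jaw": 1},{"dp": [-0.312,0,-0.271],"twist": [0,-7,0],"jaw": 1},{"dp": [-0.312,0,-0.271],"twist": [0,-7,0],"jaw": 1}]'

```text
t: 1.23
tool_pos: [0.3995, -0.251, 0.2335]
tcp_rot: [-0.346, 0.617, -0.617, 0.346]
force: [-0.2, -0.0, 0.2]
grip_width: 1.0
```

```bash
cat >> h.py <<'E'
from scipy.spatial.transform import Rotation as Rot
def go(s,p,cwdeg=0):
    "dp and twist towards world p, turned cwdeg clockwise"
    M=Rot.from_quat(s["tcp_rot"]).as_matrix()
    return np.round(M.T@(np.array(p)-s["tool_pos"]),4),cwdeg/6
def rep(s):
    M=Rot.from_quat(s["tcp_rot"]).as_matrix();np.set_printoptions(precision=4,suppress=True)
    print("t",round(s["t"],2),"q",s["joints"],"p",s["tool_pos"],"F",s["force"],"M",s["moment"],"w",s["grip_width"]*88)
    print("tool y",M[:,1],"tool z",M[:,2],"zang",np.degrees(np.arctan2(M[1,2],M[0,2])))
E
python3 - <<'E'
from h import *
from cell import state
s=state();rep(s);print(go(s,[.4963,.1862,.2]))
E
```

```text
t 1.23 q [ 0.7953  0.1752 -0.3795  1.9337  0.0752  1.0466 -0.1655] p [ 0.3995 -0.251   0.2335] F [-0.1567 -0.0217  0.2111] M [-0.0978 -0.0647 -0.035 ] w 88.02998192295465
tool y [-0.0006 -0.0003 -1.    ] tool z [ 0.8531 -0.5217 -0.0003] zang -31.44746962038503
(array([-0.4235,  0.0333, -0.1455]), 0.0)
```

>>> play_rows --steps '[{"dp": [-0.4235,0.03,-0.1455],"twist": [0,-20,0],"jaw": 1},{"dp": [-0.4235,0.03,-0.1455],"twist": [0,-20,0],"jaw": 1},{"dp": [-0.4235,0.03,-0.1455],"twist": [0,-20,0],"jaw": 1},{"dp": [-0.4235,0.03,-0.1455],"twist": [0,-20,0],"jaw": 1},{"dp": [-0.4235,0.03,-0.1455],"twist": [0,-20,0],"jaw": 1},{"dp": [-0.4235,0.03,-0.1455],"twist": [0,-20,0],"jaw": 1},{"dp": [-0.4235,0.03,-0.1455],"twist": [0,-20,0],"jaw": 1},{"dp": [-0.4235,0.03,-0.1455],"twist": [0,-20,0],"jaw": 1},{"dp": [-0.4235,0.03,-0.1455],"twist": [0,-20,0],"jaw": 1},{"dp": [-0.4235,0.03,-0.1455],"twist": [0,-20,0],"jaw": 1},{"dp": [-0.4235,0.03,-0.1455],"twist": [0,-20,0],"jaw": 1},{"dp": [-0.4235,0.03,-0.1455],"twist": [0,-20,0],"jaw": 1},{"dp": [-0.4235,0.03,-0.1455],"twist": [0,-20,0],"jaw": 1},{"dp": [-0.4235,0.03,-0.1455],"twist": [0,-20,0],"jaw": 1},{"dp": [-0.4235,0.03,-0.1455],"twist": [0,-20,0],"jaw": 1},{"dp": [-0.4235,0.03,-0.1455],"twist": [0,-20,0],"jaw": 1},{"dp": [-0.4235,0.03,-0.1455],"twist": [0,-20,0],"jaw": 1},{"dp": [-0.4235,0.03,-0.1455],"twist": [0,-20,0],"jaw": 1}]'

```text
t: 2.73
tool_pos: [0.4975, 0.1844, 0.2029]
tcp_rot: [0.707, -0.009, 0.008, -0.707]
force: [-0.2, -0.8, 0.2]
grip_width: 0.997
```

```bash
python3 - <<'E'
from h import *
from cell import state,optics
s=state();rep(s);print(go(s,[.4963,.1862,.094]))
for n in ["scene","wrist"]:
    c=optics.camera(n);np.savez(n+"1.npz",**c);cv2.imwrite(f"pics/{n}1.png",c["pixels"])
W=cloud(c);H=W[...,2]
m=(H>.095)&(H<.125)&(np.hypot(W[...,0]-.496,W[...,1]-.186)<.05)
P=W[m];print(m.sum(),(P[:,:2].max(0)+P[:,:2].min(0))/2,np.ptp(P[:,:2],axis=0),np.median(P[:,2]))
E
```

```text
t 2.73 q [ 0.3019  0.4531 -0.9781  1.8154  0.4197  1.0997  0.7199] p [0.4975 0.1844 0.2029] F [-0.2071 -0.8111  0.1723] M [ 0.0431 -0.0893 -0.0039] w 87.7239744982715
tool y [-0.0011 -0.0008 -1.    ] tool z [ 0.0246  0.9997 -0.0008] zang 88.59018357965562
(array([-0.0012,  0.1089,  0.0019]), 0.0)
2345 [0.4975 0.1863] [0.0561 0.0554] 0.10831801326253003
```

View pics/wrist1.png

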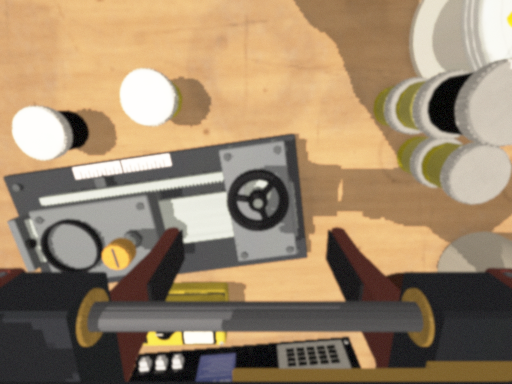

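View pics/scene1.png

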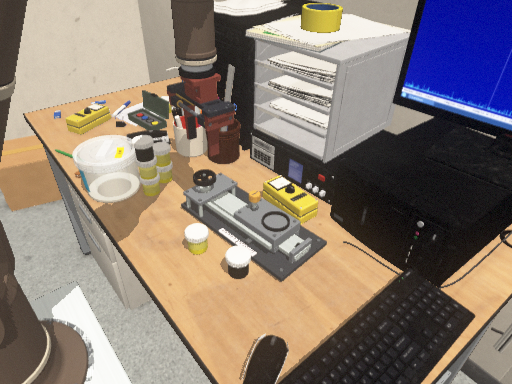

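>>> play_rows --steps '[{"dp": [-0.0005,0.03,0.0018],"twist": [0,0,0],"jaw": 1},{"dp": [-0.0005,0.06,0.0018],"twist": [0,0,0],"jaw": 1},{"dp": [-0.0005,0.085,0.0018],"twist": [0,0,0],"jaw": 1},{"dp": [-0.0005,0.1,0.0018],"twist": [0,0,0],"jaw": 1},{"dp": [-0.0005,0.109,0.0018],"twist": [0,0,0],"jaw": 1},{"dp": [-0.0005,0.109,0.0018],"twist": [0,0,0],"jaw": 0.8},{"dp": [-0.0005,0.109,0.0018],"twist": [0,0,0],"jaw": 0.5},{"dp": [-0.0005,0.109,0.0018],"twist": [0,0,0],"jaw": 0.5},{"dp": [-0.0005,0.109,0.0018],"twist": [0,0,0],"jaw": 0.5},{"dp": [-0.0005,0.109,0.0018],"twist": [0,0,0],"jaw": 0.5},{"dp": [-0.0005,0.109,0.0018],"twist": [0,0,0],"jaw": 0.5},{"dp": [-0.0005,0.109,0.0018],"twist": [0,0,0],"jaw": 0.5}]' --squeeze 50

```text
t: 3.83
tool_pos: [0.4969, 0.1872, 0.0955]
tcp_rot: [0.708, -0.009, 0.01, -0.706]
force: [-0.6, -4.4, 5.8]
grip_width: 0.628
```

```bash
python3 - <<'E'
from h import *
from cell import state,optics
s=state();rep(s)
c=optics.camera("wrist");cv2.imwrite("pics/wrist2.png",c["pixels"])
E
```

```text
t 3.83 q [ 0.2055  0.5804 -0.8763  1.9201  0.5672  0.9083  0.5888] p [0.4969 0.1872 0.0955] F [-0.5642 -4.4367  5.7822] M [-1.1189 -0.0078  0.0816] w 55.222515091152964
tool y [ 0.0012 -0.0023 -1.    ] tool z [ 0.0266  0.9996 -0.0022] zang 88.47837283194707
```

View pics/wrist2.png

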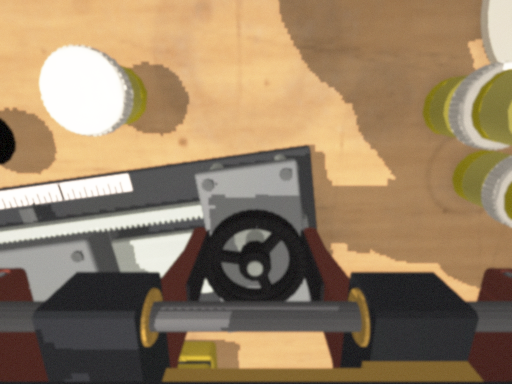

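>>> play_rows --steps '[{"dp": [0,0,0],"twist": [0,0.5,0],"jaw": 0.5},{"dp": [0,0,0],"twist": [0,1,0],"jaw": 0.5},{"dp": [0,0,0],"twist": [0,2,0],"jaw": 0.5},{"dp": [0,0,0],"twist": [0,3,0],"jaw": 0.5},{"dp": [0,0,0],"twist": [0,4,0],"jaw": 0.5},{"dp": [0,0,0],"twist": [0,5,0],"jaw": 0.5},{"dp": [0,0,0],"twist": [0,6,0],"jaw": 0.5},{"dp": [0,0,0],"twist": [0,7,0],"jaw": 0.5},{"dp": [0,0,0],"twist": [0,8,0],"jaw": 0.5},{"dp": [0,0,0],"twist": [0,9,0],"jaw": 0.5},{"dp": [0,0,0],"twist": [0,10,0],"jaw": 0.5},{"dp": [0,0,0],"twist": [0,10,0],"jaw": 0.5}]'

```text
t: 4.88
tool_pos: [0.4974, 0.188, 0.0955]
tcp_rot: [-0.607, 0.362, -0.364, 0.607]
force: [2.2, -1.8, 1.4]
grip_width: 0.631
```

```bash
python3 - <<'E'
from h import *
from cell import state,optics
s=state();rep(s)
for n in ["top","wrist"]:
  c=optics.camera(n);cv2.imwrite(f"pics/{n}3.png",c["pixels"] if n=="wrist" else cv2.resize(c["pixels"][130:245,150:345],None,fx=4,fy=4,interpolation=cv2.INTER_CUBIC))
  np.savez(n+"3.npz",**c)
E
```

```text
t 4.88 q [ 0.0307  0.4983 -0.6255  1.9301  0.3899  0.8334 -0.3111] p [0.4974 0.188  0.0955] F [ 2.1923 -1.7893  1.4291] M [-0.8258 -0.3572 -0.3232] w 55.544475897830935
tool y [ 0.0022 -0.0006 -1.    ] tool z [0.8811 0.473  0.0017] zang 28.227818441134854
```

View pics/wrist3.png

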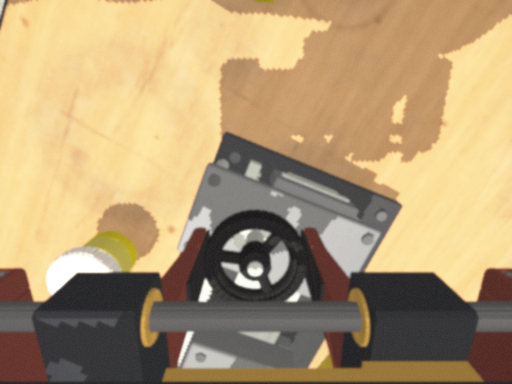

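View pics/top3.png

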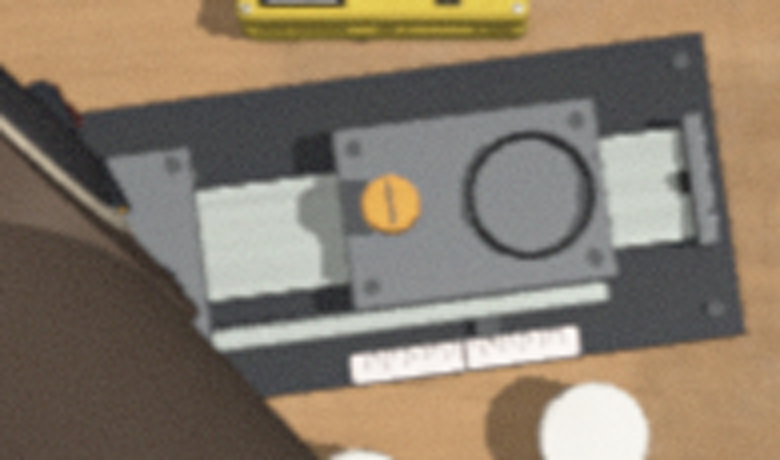

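>>> play_rows --steps '[{"dp": [0,0,0],"twist": [0,1,0],"jaw": 0.5},{"dp": [0,0,0],"twist": [0,2,0],"jaw": 0.5},{"dp": [0,0,0],"twist": [0,3,0],"jaw": 0.5},{"dp": [0,0,0],"twist": [0,4,0],"jaw": 0.5},{"dp": [0,0,0],"twist": [0,5,0],"jaw": 0.5},{"dp": [0,0,0],"twist": [0,6,0],"jaw": 0.5},{"dp": [0,0,0],"twist": [0,7,0],"jaw": 0.5},{"dp": [0,0,0],"twist": [0,8,0],"jaw": 0.5},{"dp": [0,0,0],"twist": [0,9,0],"jaw": 0.5},{"dp": [0,0,0],"twist": [0,10,0],"jaw": 0.5},{"dp": [0,0,0],"twist": [0,11,0],"jaw": 0.5},{"dp": [0,0,0],"twist": [0,11,0],"jaw": 0.5}]'

```text
t: 5.98
tool_pos: [0.4984, 0.1879, 0.0955]
tcp_rot: [0.31, -0.634, 0.635, -0.313]
force: [6.8, -4.4, 3.5]
grip_width: 0.627
```

```bash
python3 - <<'E'
from h import *
from cell import state,optics
s=state();rep(s)
for n in ["top","scene"]:
  c=optics.camera(n);cv2.imwrite(f"pics/{n}4.png",cv2.resize(c["pixels"][130:245,150:345],None,fx=4,fy=4,interpolation=cv2.INTER_CUBIC))
  np.savez(n+"4.npz",**c)
  if n=="top":
    im=c["pixels"]
    hsv=cv2.cvtColor(im,cv2.COLOR_BGR2HSV)
    m=cv2.inRange(hsv,(8,90,100),(30,255,255));m[:165]=0;m[195:]=0;m[:,:225]=0;m[:,268:]=0
    v,u=np.nonzero(m);p=ray(c,u.mean(),v.mean(),.11);print(len(u),p,(np.array([.4968,.1862])-p[:2])@[-.1144,.9934])
c=dict(np.load("scene4.npz"));cv2.imwrite("pics/scene4.png",cv2.resize(c["pixels"][170:280,170:330],None,fx=5,fy=5,interpolation=cv2.INTER_CUBIC))
E
```

```text
t 5.98 q [-0.177   0.4457 -0.3499  1.9428  0.2128  0.785  -1.3042] p [0.4984 0.1879 0.0955] F [ 6.7891 -4.3869  3.5271] M [-0.6686 -1.024  -0.2092] w 55.15289886764335
tool y [ 0.0036  0.0003 -1.    ] tool z [ 0.7912 -0.6115  0.0027] zang -37.70156884154899
171 [0.5435 0.0753 0.11  ] 0.1154915185624034
```

View pics/top4.png

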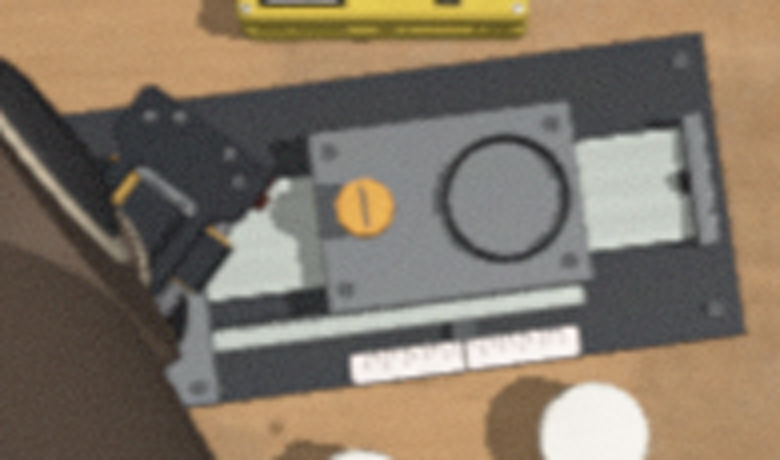

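View pics/scene4.png

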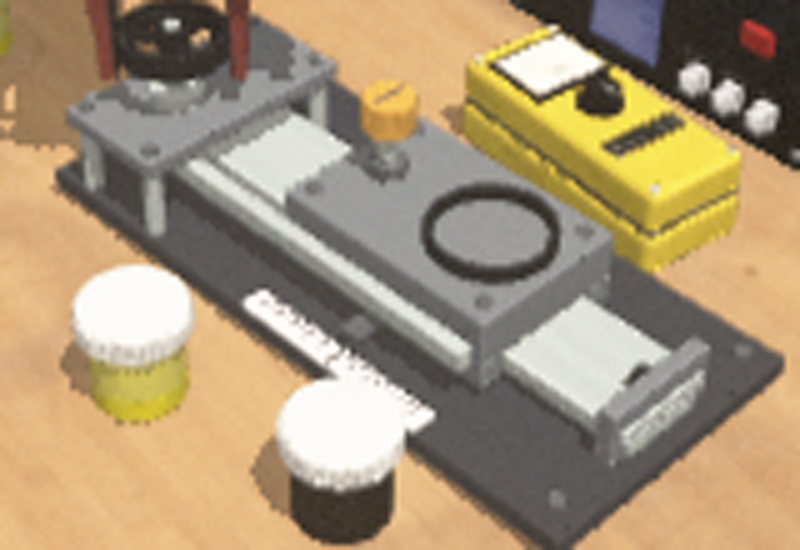

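```bash
python3 - <<'E'
from h import *
a=[]
for n in ["top0","top3","top4"]:
  c=dict(np.load(n+".npz"));a.append(cv2.resize(cv2.convertScaleAbs(c["pixels"][202:228,236:300],alpha=1.5,beta=0),None,fx=12,fy=7.5,interpolation=cv2.INTER_NEAREST))
cv2.imwrite("pics/p.png",np.vstack(a))
g=cv2.cvtColor(dict(np.load("top4.npz"))["pixels"],cv2.COLOR_BGR2GRAY)
for r in range(207,222): print(r,g[r,252:282])
E
```

```text
207 [177 187 193 196 199 201 204 205 206 206 208 209 208 208 205 205 208 209
 206 203 200 199 198 194 192 191 179 171 161 151]
208 [203 204 208 206 206 207 208 207 207 205 207 202 200 199 197 194 194 194
 189 174 160 155 147 135 123 119 107 107  97  91]
209 [206 207 209 205 200 200 194 192 193 191 186 180 170 159 154 147 136 126
 118 109  98  93  92  85  77  77  76  77  73  72]
210 [191 191 189 181 174 160 150 144 130 119 113 118 119 114 111 105  94  85
  73  74  73  75  71  74  80  71  74  74  75  76]
211 [136 125 116 115 103  98  90  90  73  58  63  87  97  97  98  95  92  78
  72  69  72  74  75  74  73  71  76  76  74  76]
212 [ 82  77  72  73  74  73  73  69  57  47  59  86 101 100  97  95  92  82
  75  75  76  73  74  74  74  79  86  98  94 107]
213 [ 71  72  69  72  72  68  76  69  56  48  57  86 100  99  97  95  95  85
  87  90 101 110 120 118 129 128 157 170 161 174]
214 [ 72  72  73  69  76  74  71  74  63  59  65  91 111 105 111 124 132 142
 151 161 168 178 194 190 215 201 223 234 218 220]
215 [ 71  77  77  85 102 101 100 112 125 140 144 149 164 136 149 187 206 226
 219 227 225 217 225 219 230 229 228 236 230 231]
216 [120 139 146 149 163 171 163 191 207 226 230 213 218 183 185 225 230 230
 222 232 237 227 230 222 234 239 234 234 227 234]
217 [197 222 231 221 214 218 213 228 228 229 234 229 230 195 186 231 241 237
 220 228 241 241 238 228 236 243 242 240 228 236]
218 [221 218 233 236 217 230 230 238 236 228 232 233 232 202 180 230 244 243
 229 228 240 244 243 240 243 245 244 245 241 243]
219 [229 224 233 236 225 230 239 244 239 228 235 242 239 210 183 230 244 243
 241 241 243 245 246 246 245 246 242 241 241 236]
220 [233 239 242 242 238 240 244 243 243 240 243 245 245 225 188 225 244 244
 240 239 241 238 238 239 234 224 202 185 185 171]
221 [237 245 244 243 242 241 242 242 244 245 244 242 240 228 181 211 228 226
 214 193 183 173 167 156 153 148 133 131 140 146]
```

View pics/p.png

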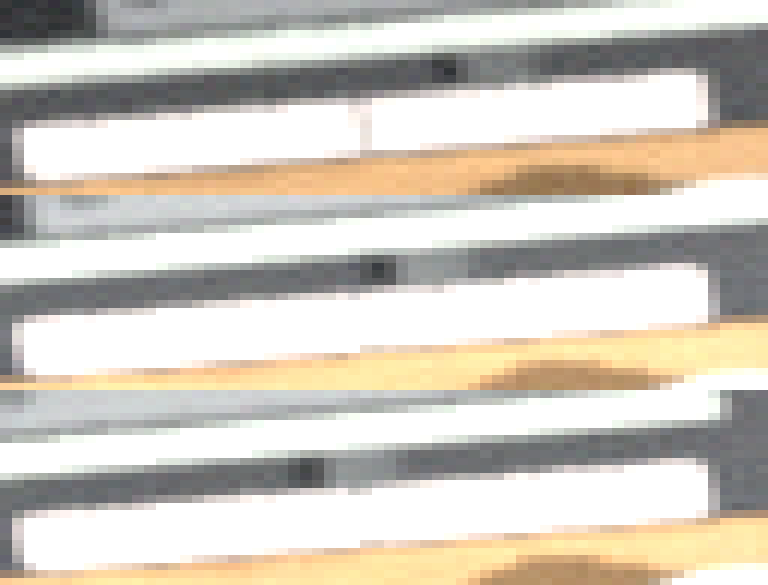

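>>> play_rows --steps '[{"dp": [0,0,0],"twist": [0,0.5,0],"jaw": 0.5},{"dp": [0,0,0],"twist": [0,1,0],"jaw": 0.5},{"dp": [0,0,0],"twist": [0,1,0],"jaw": 0.5},{"dp": [0,0,0],"twist": [0,1,0],"jaw": 0.5},{"dp": [0,0,0],"twist": [0,1,0],"jaw": 0.5},{"dp": [0,0,0],"twist": [0,1,0],"jaw": 0.5}]'

```text
t: 6.58
tool_pos: [0.4985, 0.1878, 0.0955]
tcp_rot: [0.279, -0.649, 0.65, -0.281]
force: [6.9, -5.6, 3.9]
grip_width: 0.622
```

```bash
cat > meas.py <<'E'
from h import *
def screw(c):
    hsv=cv2.cvtColor(c["pixels"],cv2.COLOR_BGR2HSV)
    m=cv2.inRange(hsv,(8,90,100),(30,255,255));m[:165]=0;m[195:]=0;m[:,:225]=0;m[:,268:]=0
    v,u=np.nonzero(m);p=ray(c,u.mean(),v.mean(),.11);print("screw",len(u),p,(np.array([.4968,.1862])-p[:2])@[-.1144,.9934])
    g=cv2.cvtColor(c["pixels"],cv2.COLOR_BGR2GRAY)
    for r in (211,212,213,216,217,218,219): print(r,g[r,256:276])
E
python3 - <<'E'
from meas import *
from cell import state,optics
s=state();rep(s)
c=optics.camera("top");np.savez("top5.npz",**c);screw(c)
E
```

```text
t 6.58 q [-0.1947  0.4427 -0.3266  1.944   0.198   0.7821 -1.3897] p [0.4985 0.1878 0.0955] F [ 6.9172 -5.5954  3.9172] M [-0.6316 -0.911  -0.2546] w 54.73450424981639
tool y [ 0.0036  0.0005 -1.    ] tool z [ 0.7268 -0.6868  0.0022] zang -43.37760576538858
screw 174 [0.5433 0.0762 0.11  ] 0.11455491046222113
211 [104 101  89  83  69  60  71  92 102 100  99  94  84  77  75  74  74  75
  75  78]
212 [ 71  72  74  70  56  52  69  90 100 100  98  95  89  78  74  70  71  71
  78  74]
213 [ 75  67  72  65  57  50  69  91  99 103 100  96  88  81  85  93  97 108
 120 118]
216 [162 172 162 188 207 226 230 212 212 178 190 229 229 231 221 232 237 227
 228 224]
217 [210 223 214 229 231 228 233 230 230 196 187 230 240 238 220 228 239 241
 238 226]
218 [220 226 229 239 237 228 233 234 234 199 184 231 243 242 229 229 239 243
 244 242]
219 [225 231 239 242 239 229 235 243 240 207 179 229 244 244 241 241 244 247
 245 246]
```

>>> play_rows --steps '[{"dp": [0,0,0],"twist": [0,1,0],"jaw": 1},{"dp": [0,0,0],"twist": [0,0,0],"jaw": 1},{"dp": [0,0,0],"twist": [0,0,0],"jaw": 1},{"dp": [0,0,0],"twist": [0,0,0],"jaw": 1},{"dp": [0,0,0],"twist": [0,0,0],"jaw": 1},{"dp": [0,-0.03,0],"twist": [0,0,0],"jaw": 1},{"dp": [0,-0.06,0],"twist": [0,0,0],"jaw": 1},{"dp": [0,-0.09,0],"twist": [0,-1,0],"jaw": 1},{"dp": [0,-0.1,0],"twist": [0,-15,0],"jaw": 1},{"dp": [0,-0.1,0],"twist": [0,-15,0],"jaw": 1},{"dp": [0,-0.1,0],"twist": [0,-15,0],"jaw": 1},{"dp": [0,-0.1,0],"twist": [0,-15,0],"jaw": 1},{"dp": [0,-0.1,0],"twist": [0,-15,0],"jaw": 1},{"dp": [0,-0.1,0],"twist": [0,-15,0],"jaw": 1},{"dp": [0,-0.1,0],"twist": [0,-15,0],"jaw": 1},{"dp": [0,-0.1,0],"twist": [0,-15,0],"jaw": 1},{"dp": [0,-0.1,0],"twist": [0,-15,0],"jaw": 1},{"dp": [0,-0.1,0],"twist": [0,-15,0],"jaw": 1},{"dp": [0,-0.1,0],"twist": [0,-15,0],"jaw": 1},{"dp": [0,-0.1,0],"twist": [0,-15,0],"jaw": 1}]'

```text
t: 8.3
tool_pos: [0.496, 0.1886, 0.1945]
tcp_rot: [0.658, -0.26, 0.26, -0.658]
force: [-0.0, 0.1, -0.3]
grip_width: 1.0
```

```bash
python3 - <<'E'
from meas import *
from cell import state,optics
s=state();rep(s);print(go(s,[.5433,.0762,.18]))
c=optics.camera("top");np.savez("top6.npz",**c);screw(c)
c=optics.camera("wrist");np.savez("wrist6.npz",**c);cv2.imwrite("pics/wrist6.png",c["pixels"])
E
```

```text
t 8.3 q [ 0.0761  0.3688 -0.6668  1.8376  0.2635  1.0252  0.1224] p [0.496  0.1886 0.1945] F [-0.0066  0.1236 -0.3395] M [-0.011  -0.0447  0.0118] w 87.97008940934677
tool y [-0.0004  0.0001 -1.    ] tool z [ 0.6831  0.7303 -0.0002] zang 46.909731486797035
(array([ 0.1113,  0.0145, -0.0498]), 0.0)
screw 174 [0.5433 0.0764 0.11  ] 0.11437431751469017
211 [104  93  94  85  70  64  75  94  99  99  97  96  86  76  74  72  72  70
  74  71]
212 [71 73 70 64 58 53 73 94 97 99 96 98 84 75 78 70 69 72 71 75]
213 [ 69  71  71  69  57  46  67  91  99  92  99  96  87  80  83  91  98 108
 114 117]
216 [159 167 161 185 201 221 227 210 211 179 186 224 226 227 219 229 237 225
 228 222]
217 [208 222 213 226 230 227 233 227 227 194 181 228 240 237 217 226 238 239
 237 223]
218 [214 225 230 235 236 226 231 232 232 197 179 226 243 241 227 227 237 244
 244 239]
219 [222 229 239 242 237 227 232 240 238 207 179 227 242 243 240 239 243 243
 245 245]
```

View pics/wrist6.png

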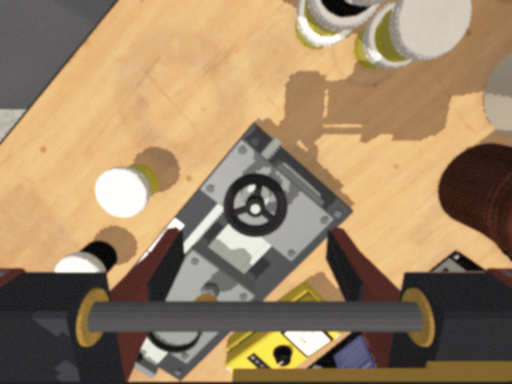

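>>> play_rows --steps '[{"dp": [0.111,0.0145,-0.0498],"twist": [0,-16,0],"jaw": 0.6},{"dp": [0.111,0.0145,-0.0498],"twist": [0,-16,0],"jaw": 0.6},{"dp": [0.111,0.0145,-0.0498],"twist": [0,-16,0],"jaw": 0.6},{"dp": [0.111,0.0145,-0.0498],"twist": [0,-16,0],"jaw": 0.6},{"dp": [0.111,0.0145,-0.0498],"twist": [0,-16,0],"jaw": 0.6},{"dp": [0.111,0.0145,-0.0498],"twist": [0,-16,0],"jaw": 0.6},{"dp": [0.111,0.0145,-0.0498],"twist": [0,-16,0],"jaw": 0.6},{"dp": [0.111,0.0145,-0.0498],"twist": [0,-16,0],"jaw": 0.6},{"dp": [0.111,0.0145,-0.0498],"twist": [0,-16,0],"jaw": 0.6},{"dp": [0.111,0.0145,-0.0498],"twist": [0,-16,0],"jaw": 0.6},{"dp": [0.111,0.0145,-0.0498],"twist": [0,-16,0],"jaw": 0.6},{"dp": [0.111,0.0145,-0.0498],"twist": [0,-16,0],"jaw": 0.6},{"dp": [0.111,0.0145,-0.0498],"twist": [0,-16,0],"jaw": 0.6},{"dp": [0.111,0.0145,-0.0498],"twist": [0,-16,0],"jaw": 0.6},{"dp": [0.111,0.0145,-0.0498],"twist": [0,-16,0],"jaw": 0.6},{"dp": [0.111,0.0145,-0.0498],"twist": [0,-16,0],"jaw": 0.6}]'

```text
t: 9.73
tool_pos: [0.5425, 0.076, 0.1799]
tcp_rot: [-0.635, -0.311, 0.312, 0.635]
force: [0.2, 0.4, 0.0]
grip_width: 0.604
```

```bash
python3 - <<'E'
from meas import *
from cell import state,optics
s=state();rep(s)
c=optics.camera("wrist");np.savez("wrist7.npz",**c);cv2.imwrite("pics/wrist7.png",c["pixels"])
W=cloud(c);H=W[...,2];hsv=cv2.cvtColor(c["pixels"],cv2.COLOR_BGR2HSV)
m=(H>.105)&(H<.12)&(np.hypot(W[...,0]-.5433,W[...,1]-.0762)<.03)
P=W[m];ctr=(P[:,:2].max(0)+P[:,:2].min(0))/2;print(m.sum(),ctr,P.mean(0),np.ptp(P[:,:2],axis=0),np.median(P[:,2]))
print(go(s,[*ctr,.0945]))
E
```

```text
t 9.73 q [ 0.5067  0.5252 -0.9941  1.8009  0.4937  1.0891  1.8191] p [0.5425 0.076  0.1799] F [0.2282 0.3907 0.0431] M [ 0.1482 -0.0463  0.0226] w 53.10802289788315
tool y [-0.0005  0.0002 -1.    ] tool z [-0.7909  0.612   0.0005] zang 142.26686919308344
848 [0.5447 0.0756] [0.544  0.0746 0.1112] [0.0268 0.0271] 0.11158125222811012
(array([ 0.001 ,  0.0854, -0.002 ]), 0.0)
```

View pics/wrist7.png

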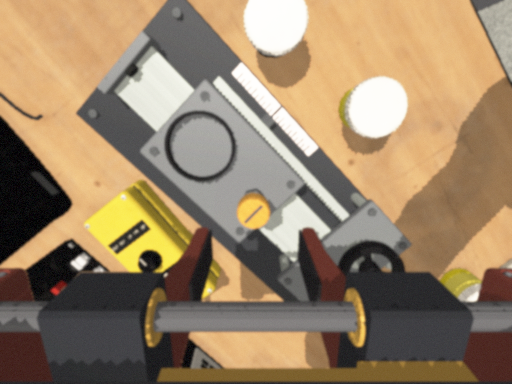

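>>> play_rows --steps '[{"dp": [0.0015,0.03,-0.0014],"twist": [0,0,0],"jaw": 0.6},{"dp": [0.0015,0.06,-0.0014],"twist": [0,0,0],"jaw": 0.6},{"dp": [0.0015,0.075,-0.0014],"twist": [0,0,0],"jaw": 0.6},{"dp": [0.0015,0.085,-0.0014],"twist": [0,0,0],"jaw": 0.6},{"dp": [0.0015,0.085,-0.0014],"twist": [0,0,0],"jaw": 0.6},{"dp": [0.0015,0.085,-0.0014],"twist": [0,0,0],"jaw": 0.35},{"dp": [0.0015,0.085,-0.0014],"twist": [0,0,0],"jaw": 0.15},{"dp": [0.0015,0.085,-0.0014],"twist": [0,0,0],"jaw": 0.15},{"dp": [0.0015,0.085,-0.0014],"twist": [0,0,0],"jaw": 0.15},{"dp": [0.0015,0.085,-0.0014],"twist": [0,0,0],"jaw": 0.15},{"dp": [0.0015,0.085,-0.0014],"twist": [0,0,0],"jaw": 0.15}]' --squeeze 40

```text
t: 10.7
tool_pos: [0.5449, 0.0766, 0.0959]
tcp_rot: [0.634, 0.313, -0.313, -0.634]
force: [-2.0, 0.7, 4.9]
grip_width: 0.284
```

```bash
python3 - <<'E'
from meas import *
from cell import state,optics
s=state();rep(s)
c=optics.camera("wrist");np.savez("wrist8.npz",**c);cv2.imwrite("pics/wrist8.png",c["pixels"])
E
```

```text
t 10.7 q [ 0.4391  0.6253 -0.9122  1.8728  0.6069  0.9474  1.7335] p [0.5449 0.0766 0.0959] F [-1.9829  0.7247  4.9123] M [ 0.2281  0.2775 -0.0316] w 25.01461231820525
tool y [ 0.0009  0.0001 -1.    ] tool z [-0.7937  0.6082 -0.0007] zang 142.53721138913892
```

View pics/wrist8.png

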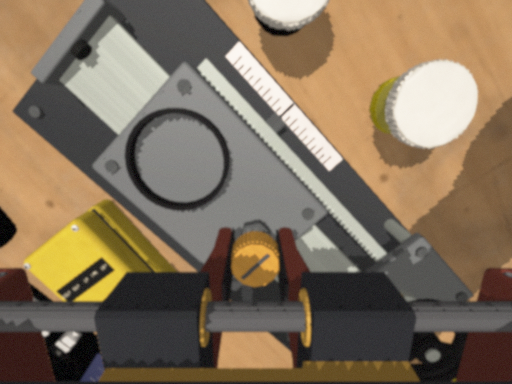

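```bash
python3 - <<'E'
from h import *
c=dict(np.load("wrist8.npz"));cv2.imwrite("pics/w8.png",cv2.resize(c["pixels"][60:160,230:350],None,fx=6,fy=6,interpolation=cv2.INTER_CUBIC))
E
```

```text
(no output)
```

View pics/w8.png

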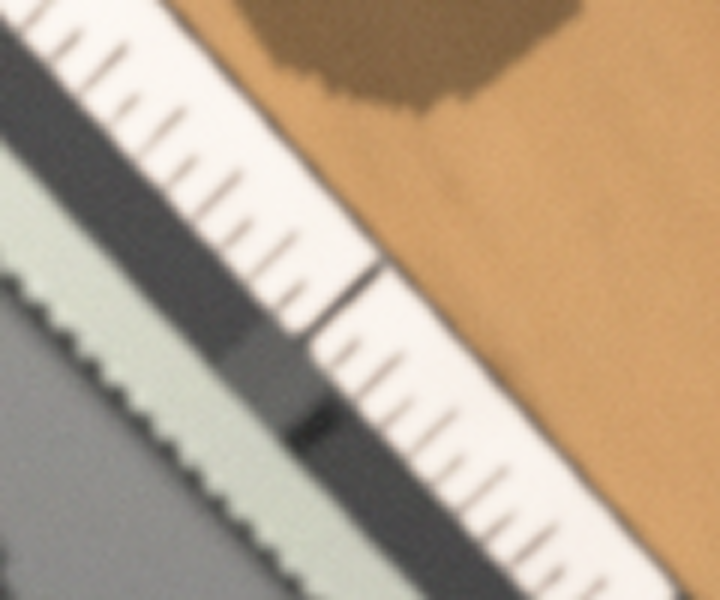

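>>> play_rows --steps '[{"dp": [0,5e-05,0],"twist": [0,1,0],"jaw": 0.15},{"dp": [0,0.0001,0],"twist": [0,2,0],"jaw": 0.15},{"dp": [0,0.00015,0],"twist": [0,3,0],"jaw": 0.15},{"dp": [0,0.0002,0],"twist": [0,4,0],"jaw": 0.15},{"dp": [0,0.00025,0],"twist": [0,5,0],"jaw": 0.15},{"dp": [0,0.0003,0],"twist": [0,6,0],"jaw": 0.15},{"dp": [0,0.00035,0],"twist": [0,7,0],"jaw": 0.15},{"dp": [0,0.0004,0],"twist": [0,8,0],"jaw": 0.15},{"dp": [0,0.00045,0],"twist": [0,9,0],"jaw": 0.15},{"dp": [0,0.0005,0],"twist": [0,10,0],"jaw": 0.15},{"dp": [0,0.00055,0],"twist": [0,11,0],"jaw": 0.15},{"dp": [0,0.0006,0],"twist": [0,12,0],"jaw": 0.15},{"dp": [0,0.00065,0],"twist": [0,13,0],"jaw": 0.15},{"dp": [0,0.0007,0],"twist": [0,14,0],"jaw": 0.15},{"dp": [0,0.00075,0],"twist": [0,15,0],"jaw": 0.15},{"dp": [0,0.0008,0],"twist": [0,16,0],"jaw": 0.15},{"dp": [0,0.00085,0],"twist": [0,17,0],"jaw": 0.15},{"dp": [0,0.0009,0],"twist": [0,18,0],"jaw": 0.15},{"dp": [0,0.00095,0],"twist": [0,19,0],"jaw": 0.15},{"dp": [0,0.001,0],"twist": [0,20,0],"jaw": 0.15}]'

```text
t: 12.42
tool_pos: [0.5448, 0.0763, 0.0949]
tcp_rot: [-0.587, 0.394, -0.394, 0.587]
force: [-2.3, -0.4, 5.9]
grip_width: 0.285
```

```bash
cat >>meas.py <<'E'
def look(k):
    from cell import state,optics
    s=state();rep(s)
    c=optics.camera("wrist");np.savez(f"wrist{k}.npz",**c)
    a=cv2.resize(c["pixels"][215:295,205:305],None,fx=5,fy=5,interpolation=cv2.INTER_CUBIC)
    c=optics.camera("top");np.savez(f"top{k}.npz",**c)
    b=cv2.resize(c["pixels"][160:230,230:300],(400,400),interpolation=cv2.INTER_CUBIC)
    a=cv2.resize(a,(400,320));b=cv2.copyMakeBorder(b,0,0,0,0,cv2.BORDER_CONSTANT)
    o=np.zeros((400,800,3),np.uint8);o[:320,:400]=a;o[:,400:]=b
    cv2.imwrite(f"pics/l{k}.png",o)
E
python3 -c "
from meas import *
look(9)"
```

```text
t 12.42 q [ 0.0899  0.4823 -0.4119  1.8957  0.2588  0.8149 -0.0706] p [0.5448 0.0763 0.0949] F [-2.3105 -0.4349  5.8967] M [-0.2166  0.3551  0.0382] w 25.101306959542455
tool y [ 0.0007 -0.0003 -1.    ] tool z [0.9255 0.3787 0.0005] zang 22.250265031354854
```

View pics/l9.png

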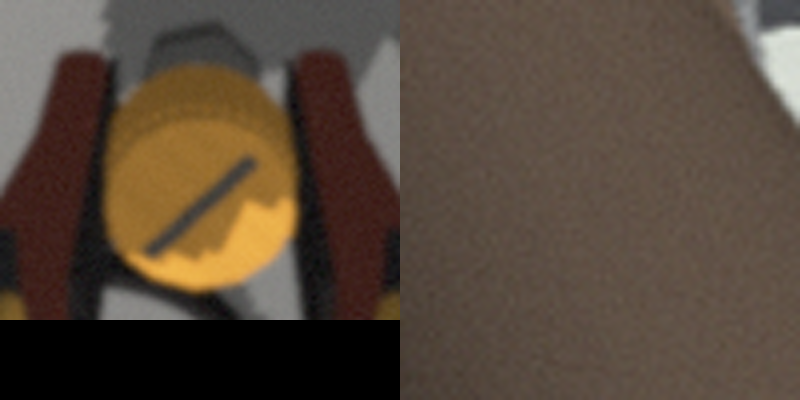

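>>> play_rows --steps '[{"dp": [0,5e-05,0],"twist": [0,1,0],"jaw": 0.15},{"dp": [0,0.0001,0],"twist": [0,2,0],"jaw": 0.15},{"dp": [0,0.00015,0],"twist": [0,3,0],"jaw": 0.15},{"dp": [0,0.0002,0],"twist": [0,4,0],"jaw": 0.15},{"dp": [0,0.00025,0],"twist": [0,5,0],"jaw": 0.15},{"dp": [0,0.0003,0],"twist": [0,6,0],"jaw": 0.15},{"dp": [0,0.0003,0],"twist": [0,6,0],"jaw": 0.15}]'

```text
t: 13.1
tool_pos: [0.5447, 0.0763, 0.0946]
tcp_rot: [0.436, -0.556, 0.557, -0.436]
force: [-1.9, -0.9, 5.4]
grip_width: 0.286
```

```bash
cat >>meas.py <<'E'
def slot(k):
    from cell import state,optics
    s=state();rep(s)
    c=optics.camera("wrist");np.savez(f"wrist{k}.npz",**c);im=c["pixels"]
    cv2.imwrite(f"pics/s{k}.png",cv2.resize(im[215:295,205:305],None,fx=5,fy=5,interpolation=cv2.INTER_CUBIC))
    slotang(c,s["tool_pos"])
def slotang(c,p):
    # dark pixels inside head-top disc, fitted by PCA on the plane of the head's top
    im=c["pixels"].astype(int);W=np.array([[ray(c,u,v,.110) for u in range(205,305)] for v in range(215,300)])
    r=np.hypot(W[...,0]-p[0],W[...,1]-p[1]);sub=im[215:300,205:305]
    sat=sub[...,2]-sub[...,0]
    m=(r<.0105)&(sat<45);P=W[m][:,:2];q=P-P.mean(0);e,V=np.linalg.eigh(q.T@q);d=V[:,1]
    print("slot n",m.sum(),"world angle",np.degrees(np.arctan2(d[1],d[0]))%180,"aspect",np.sqrt(e[1]/e[0]),"centre off",P.mean(0)-p[:2])
E
python3 -c "
from meas import *
slotang(dict(np.load('wrist8.npz')),[.5449,.0766]);slotang(dict(np.load('wrist9.npz')),[.5449,.0763])
slot(10)"
```

```text
slot n 101 world angle 8.34908312896377 aspect 10.839416819172088 centre off [0.00134643 0.00056259]
slot n 112 world angle 67.80436917551627 aspect 10.43549420462873 centre off [ 0.00032907 -0.00033127]
t 13.1 q [-0.0261  0.4622 -0.2598  1.9039  0.1619  0.7951 -0.6149] p [0.5447 0.0763 0.0946] F [-1.8887 -0.8773  5.4223] M [-0.2435  0.3761 -0.0583] w 25.14581045856564
tool y [ 0.0005 -0.0004 -1.    ] tool z [ 0.971  -0.239   0.0006] zang -13.828499739052196
slot n 65 world angle 32.18991757150721 aspect 16.82809533467494 centre off [ 0.0006 -0.0001]
```

View pics/s10.png

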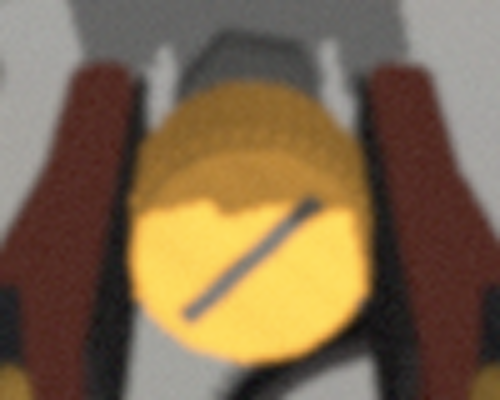

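>>> play_rows --steps '[{"dp": [0,5e-05,0],"twist": [0,1,0],"jaw": 0.15},{"dp": [0,0.0001,0],"twist": [0,2,0],"jaw": 0.15},{"dp": [0,0.00015,0],"twist": [0,3,0],"jaw": 0.15},{"dp": [0,0.0002,0],"twist": [0,4,0],"jaw": 0.15},{"dp": [0,0.00025,0],"twist": [0,5,0],"jaw": 0.15},{"dp": [0,0.00025,0],"twist": [0,5,0],"jaw": 0.15}]'

```text
t: 13.65
tool_pos: [0.545, 0.0767, 0.0944]
tcp_rot: [0.277, -0.65, 0.65, -0.278]
force: [-1.1, 0.4, 6.5]
grip_width: 0.289
```

```bash
python3 -c "
from meas import *
slot(11)"
```

```text
t 13.65 q [-0.1242  0.4521 -0.1337  1.9107  0.0832  0.7829 -1.0668] p [0.545  0.0767 0.0944] F [-1.1307  0.4284  6.5039] M [-0.0539  0.272   0.4803] w 25.41544808249275
tool y [ 0.0012 -0.0001 -1.    ] tool z [ 0.7226 -0.6913  0.0009] zang -43.73020238188112
slot n 92 world angle 6.867316532444818 aspect 11.661177583668588 centre off [ 0.0004 -0.0006]
```

>>> play_rows --steps '[{"dp": [0,0,0],"twist": [0,0.7,0],"jaw": 0.15},{"dp": [0,0,0],"twist": [0,1.5,0],"jaw": 0.15},{"dp": [0,0,0],"twist": [0,1.5,0],"jaw": 0.15},{"dp": [0,0,0],"twist": [0,1.5,0],"jaw": 0.15},{"dp": [0,0,0],"twist": [0,1.5,0],"jaw": 0.15},{"dp": [0,0,0],"twist": [0,1.5,0],"jaw": 0.15}]'

```text
t: 14.2
tool_pos: [0.545, 0.0767, 0.0944]
tcp_rot: [0.228, -0.669, 0.669, -0.228]
force: [-1.5, 0.3, 6.2]
grip_width: 0.287
```

```bash
python3 -c "
from meas import *
slot(12)"
```

```text
t 14.2 q [-0.1523  0.4501 -0.0972  1.9125  0.0603  0.7806 -1.197 ] p [0.545  0.0767 0.0944] F [-1.5056  0.3221  6.2112] M [-0.0221  0.3494  0.2841] w 25.22612449911537
tool y [ 0.0012  0.0001 -1.    ] tool z [ 0.6103 -0.7922  0.0006] zang -52.38784497003207
slot n 96 world angle 6.062316321711336 aspect 11.856795845361477 centre off [-0.0002 -0.0006]
```

View pics/s12.png

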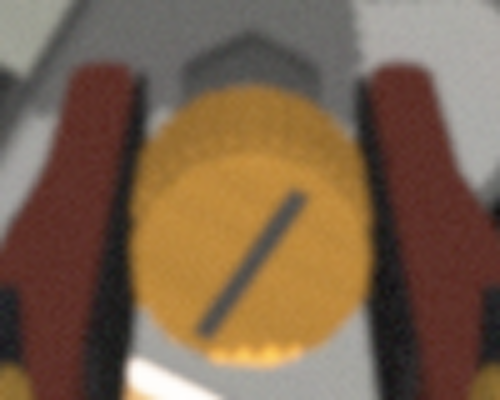

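>>> play_rows --steps '[{"dp": [0,-5e-05,0],"twist": [0,-1,0],"jaw": 0.15},{"dp": [0,-0.0001,0],"twist": [0,-2,0],"jaw": 0.15},{"dp": [0,-0.00015,0],"twist": [0,-3,0],"jaw": 0.15},{"dp": [0,-0.0002,0],"twist": [0,-4,0],"jaw": 0.15},{"dp": [0,-0.00025,0],"twist": [0,-5,0],"jaw": 0.15},{"dp": [0,-0.0003,0],"twist": [0,-6,0],"jaw": 0.15},{"dp": [0,-0.00035,0],"twist": [0,-7,0],"jaw": 0.15},{"dp": [0,-0.0004,0],"twist": [0,-8,0],"jaw": 0.15},{"dp": [0,-0.00045,0],"twist": [0,-9,0],"jaw": 0.15},{"dp": [0,-0.0005,0],"twist": [0,-10,0],"jaw": 0.15},{"dp": [0,-0.00055,0],"twist": [0,-11,0],"jaw": 0.15},{"dp": [0,-0.0006,0],"twist": [0,-12,0],"jaw": 0.15},{"dp": [0,-0.00065,0],"twist": [0,-13,0],"jaw": 0.15},{"dp": [0,-0.0007,0],"twist": [0,-14,0],"jaw": 0.15},{"dp": [0,-0.00075,0],"twist": [0,-15,0],"jaw": 0.15},{"dp": [0,-0.00075,0],"twist": [0,-15.2,0],"jaw": 0.15},{"dp": [0,-0.00075,0],"twist": [0,-15.2,0],"jaw": 0.15},{"dp": [0,-0.00075,0],"twist": [0,-15.2,0],"jaw": 0.15},{"dp": [0,-0.00075,0],"twist": [0,-15.2,0],"jaw": 0.15}]'

```text
t: 15.83
tool_pos: [0.5446, 0.0767, 0.0952]
tcp_rot: [-0.637, 0.306, -0.306, 0.638]
force: [-3.2, 0.5, 8.3]
grip_width: 0.283
```

```bash
python3 -c "
from meas import *
slot(13)
from cell import state,optics
c=optics.camera('scene');np.savez('scene13.npz',**c)
a=dict(np.load('scene4.npz'))['pixels'][200:270,195:275];b=c['pixels'][200:270,195:275]
cv2.imwrite('pics/sc13.png',cv2.resize(np.hstack([a,b]),None,fx=5,fy=5,interpolation=cv2.INTER_CUBIC))
cv2.imwrite('pics/w13.png',dict(np.load('wrist13.npz'))['pixels'])
"
```

```text
t 15.83 q [ 0.1417  0.4943 -0.4818  1.8922  0.3033  0.8269  0.1781] p [0.5446 0.0767 0.0952] F [-3.2061  0.4927  8.3114] M [ 0.1052  0.5871 -0.0035] w 24.908656702223993
tool y [ 0.0003  0.0002 -1.    ] tool z [0.7797 0.6261 0.0003] zang 38.7629632684078
slot n 110 world angle 96.0815917216059 aspect 10.203594747958835 centre off [ 0.0007 -0.0008]
```

View pics/sc13.png

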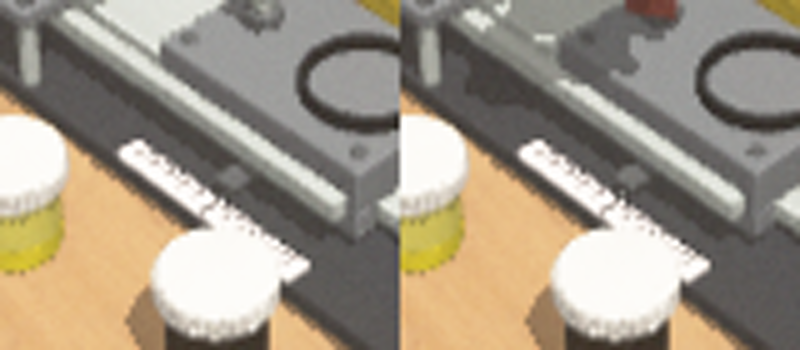

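View pics/w13.png

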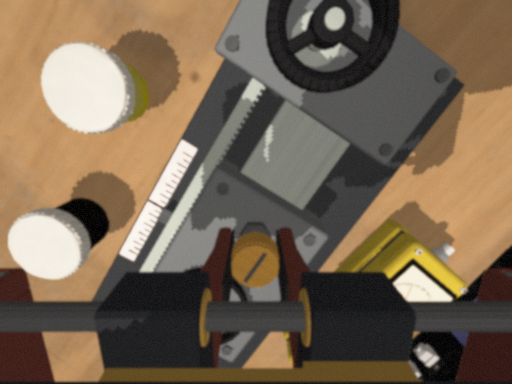

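```bash
python3 - <<'E'
from h import *
c=dict(np.load("wrist13.npz"));cv2.imwrite("pics/w13z.png",cv2.resize(c["pixels"][170:250,120:220],None,fx=7,fy=7,interpolation=cv2.INTER_CUBIC))
E
```

```text
(no output)
```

View pics/w13z.png

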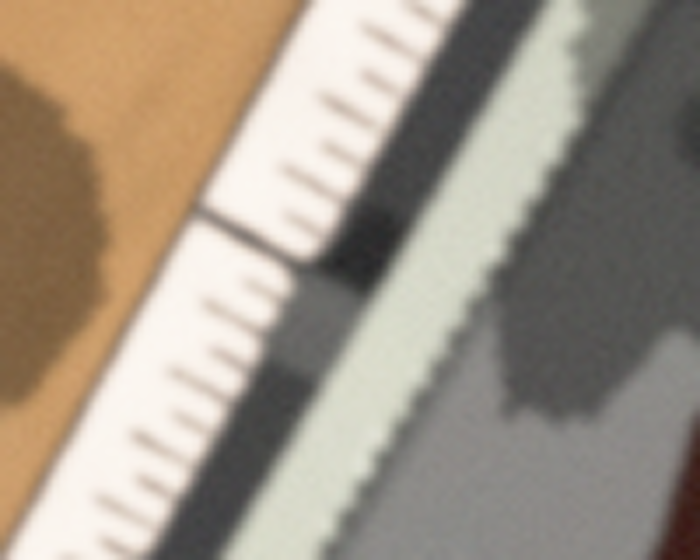

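```bash
python3 - <<'E'
from h import *
np.set_printoptions(precision=4,suppress=True)
yv=np.array([-.1144,.9934,0])
def q(n,x0,y0,f,mark,blk):
    c=dict(np.load(n+".npz"));W=cloud(c)
    px=lambda p:(x0+(p[0]+.5)/f-.5,y0+(p[1]+.5)/f-.5)
    o=-cv2.Rodrigues(c["rvec"])[0].T@np.ravel(c["tvec"]);print(n,"cam",o)
    u,v=px(blk);print("depth pts blk",W[int(round(v)),int(round(u))]);
    um,vm=px(mark);print("mark depth",W[int(round(vm)),int(round(um))])
    m=ray(c,um,vm,.019)
    for z in (.019,.022,.025,.028,.032): p=ray(c,u,v,z);print(z,p,"along",1e3*(p-m)@yv)
q("wrist13",120,170,7,(252,239),(300,325))
q("wrist8",230,60,6,(344,302),(275,380))
q("top6",150,130,4,(467,356),(463,329))
for n,(u0,u1,v0,v1) in dict(wrist13=(155,172,207,222),wrist8=(262,290,110,135)).items():
    H=cloud(dict(np.load(n+".npz")))[...,2]*1e3;print(n);print(H[v0:v1,u0:u1].round(0).astype(int))
E
```

```text
wrist13 cam [0.4944 0.1392 0.2465]
depth pts blk [0.4887 0.0281 0.0295]
mark depth [0.4787 0.0291 0.0203]
0.019 [0.4887 0.0229 0.019 ] along -6.698832601574218
0.022 [0.4887 0.0244 0.022 ] along -5.184165775462714
0.025 [0.4888 0.026  0.025 ] along -3.6694989493512153
0.028 [0.4889 0.0275 0.028 ] along -2.1548321232397107
0.032 [0.489  0.0295 0.032 ] along -0.13527635509103766
wrist8 cam [0.496  0.0126 0.2472]
depth pts blk [0.4913 0.0301 0.0306]
mark depth [0.4781 0.0289 0.0182]
0.019 [0.4907 0.0312 0.019 ] along 0.9507795663928321
0.022 [0.4908 0.0309 0.022 ] along 0.7005100097941303
0.025 [0.4909 0.0307 0.025 ] along 0.4502404531954213
0.028 [0.4909 0.0304 0.028 ] along 0.1999708965967121
0.032 [0.491  0.0301 0.032 ] along -0.13372184553488878
top6 cam [0.4492 0.0403 0.9282]
depth pts blk [0.4899 0.0303 0.0281]
mark depth [0.476  0.0284 0.0171]
0.019 [0.4905 0.0294 0.019 ] along 0.2006337134498097
0.022 [0.4904 0.0295 0.022 ] along 0.251859969943074
0.025 [0.4902 0.0295 0.025 ] along 0.3030862264363379
0.028 [0.4901 0.0295 0.028 ] along 0.3543124829296022
0.032 [0.4899 0.0296 0.03
[... 3335 characters left out ...]
 50  51  51  51  50  50  51  50  51  50  29  31  29  31  30  30  30  30
   17  18  18  18  18  18  17  18  19  20]
 [ 51  49  50  50  51  49  51  48  51  50  50  30  31  30  29  31  30  18
   19  18  19  17  17  18  18  18  18  18]
 [ 50  51  50  50  51  52  51  49  49  51  50  50  30  30  30  30  17  19
   18  19  19  17  19  18  18  18  18  18]
 [ 50  50  50  50  49  51  50  49  50  50  51  51  50  29  31  18  18  18
   18  18  19  18  18  18  18  18  18  19]
 [ 50  51 247  51  50  51  50  52  50  51  49  50  50  50  18  19  18  19
   18  18  19  18  18  19  18  18  18  18]
 [ 50  50  50  51  49  49  50  50  50  50  50  50  50  51  50  19  19  18
   18  19  18  18  18  19  17  18  17  18]]
```

```bash
python3 -c "
from meas import *
slot(14)
from cell import job
print(job.sign_off())"
```

```text
t 15.93 q [ 0.1416  0.4943 -0.4817  1.8922  0.3033  0.8269  0.1781] p [0.5445 0.0767 0.0952] F [-3.1552  0.4523  8.1628] M [0.0721 0.6118 0.0112] w 24.916368029195723
tool y [ 0.0003  0.0001 -1.    ] tool z [0.7797 0.6261 0.0003] zang 38.766088070181645
slot n 111 world angle 95.97991089553868 aspect 10.129724507731531 centre off [ 0.0007 -0.0009]
the job is handed in; nothing more can be done
None
```

The job is handed in, with the gripper still holding the thumbscrew at 40 N a quarter turn out from its seat; the sign-off gave no verdict.

- **Handwheel:** I turned it about 132° clockwise and released it. The pointer then stood within about 1 mm of the middle mark. Later checks gave -0.9 mm, 0 and +0.4 mm from different views, once the pointer's 30 mm height was allowed for.
- **One check that disagreed:** read straight off the last wrist picture, with no allowance for that height, the pointer looked about 6 mm short of the mark. With the measured height it agreed with the other views.
- **Thumbscrew seating:** I turned it in about 180° until it seated. The torque rose to 0.48 N m, and the slot stayed at about 6° while the gripper slipped on by about 8° more.
- **Back-off:** I backed it off to a slot angle of 96.0°, so about 89° to 90° from the seat. The angle was steady over the last two readings.
- **Surroundings:** nothing touched the wheel at the end. The pictures show no sign that the jars or the meter moved, though I did not measure them. Robot time was about 16 s.

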